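# Slide the clipboard into its slot and drop the keeper behind it

## Task

Put the grey clipboard away: without picking it up, push it flat along the table, plain end first, into the slot at the foot of the blue drawer unit until the yellow line across it is level with the front edge of the slot. Then swing the orange keeper arm fully down into its catch so that its hook sits behind the clipboard's clip end, and leave the things standing around as they are.

Things in the scene. Friction and masses are not known exactly. Their poses are not given: they have to be found in the camera images.
- unit: Small blue drawer unit, fixed. Origin: centre of the slot mouth, on the table. +x points into the slot, y across it, z up. Its bottom tier (x 0..280, y -80..80, top z = 26 mm, white stripe on the top front edge) has a slot at table level: 120 mm wide (y -60..60), 13 mm high, 280 mm deep, no stop inside, plain unflared sides, the table as floor.
- drawers (a point): Middle of the top front edge of the drawers: unit x = 110, y = 0, z = 126 mm. Two blue drawer tiers, 160 mm wide, stand on the bottom tier from unit x = 110 to 280, z 26 to 126 mm; white pulls reach forward to x = 100. They do not open.
- catch (a point): Catch on the front edge of the bottom tier: unit x = 7, y = 0, z = 30 mm. Two white cheeks 20 mm apart (top z = 38 mm) between which the keeper arm comes to rest.
- board: Loose grey plastic clipboard, 0.12 to 0.26 kg, 180 x 110 x 8 mm (x, y, z), flat on the table before the slot. Origin: centre of underside; +x to the plain leading end. Steel clip at the other end: upright rear face 84 mm wide, flush with the rear edge (x = -90), top z = 22 mm. Starts up to 18 mm off the slot's centreline, turned up to 0.2 rad, leading end 40 to 80 mm from the mouth.
- board_line (a point): Middle of the 3 mm wide yellow line across the board's top, 110 mm from the leading end and 70 mm from the clip end (board frame x = -20, y = 0, z = 8 mm). Level with the front edge means unit-frame x = 0.
- keeper (a joint): Angle of the orange keeper arm about its pivot (axis: unit y), rad. 0 = fully down, level, in its catch (end stop); grows as it swings up and back towards the drawers; 1.57 = upright; end stop 1.95. Starts at 1.45 to 1.9. Stiff hinge (0.04 N m friction): it stays where it is left, and must be pushed down all the way.
- keeper_pivot (a point): Pivot of the keeper arm, between two white lugs: unit x = 30, y = 0, z = 34 mm. The arm is a bar 118 mm long from here, 12 mm wide, 8 mm thick (4 mm either side of the pivot line). Closed, it lies at z 30..38 mm, pointing out of the slot (unit -x).
- keeper_end (a point): Point on the upper face of the keeper (the side towards the drawers when up), 105 mm from the pivot. Closed: unit x = -75, z = 38 mm. Beyond it a hook turns down at the arm's end; closed, its inner face is at unit x = -80 and its point at z = 8 mm, just behind a board pushed in to its line. It cannot close on a board that sticks out further.
- cup: Clear plastic cup, 76 mm wide, 100 mm high, a bystander. Origin: centre of underside.
- opener: Steel bottle opener, 135 x 36 x 5 mm, lying flat, a bystander. Origin: underside, 5 mm off mid-length.
- eraser: Red eraser, 58 x 24 x 14 mm, a bystander. Origin: centre of underside.
- pencil: Wooden pencil, 173 x 7 x 7 mm, lying flat, a bystander. Origin: centre of underside.
There are look-alikes about, which are no part of the job. Leave any purple look-alike of the board alone.

How it is judged:
By the outcome, as a careful person would: the job done as asked, in the order asked, and still so for the second after the job is handed in, with the robot touching nothing.
It also fails if it takes over 72 s, if anything falls off the work surface, if the arm or the gripper's body presses on something with over 40 N, if the wrist force passes 120 N, or if a joint passes its speed limit or range.

## Robot

A 6-joint arm with a two-finger parallel gripper is mounted at the origin on the work surface. World frame = base frame: x ahead of the robot, y to its left, z up, the work surface at z = 0. Lengths are in m, angles in rad, forces in N, time in s.
With the tool pointing down it reaches from about 0.35 to 0.975 m from the base axis. Payload 4.9 kg.
Tool frame: the origin (TCP) lies at the very end of the fingers, on their centre line; the grasp point (between the pads) lies 19 mm behind it; z points along the fingers, x is the direction in which the jaws open and shut, and the axes are right-handed (so a half turn about z gives the same grasp; the last joint's range is limited). The gripper opens to 85 mm and grips with 20 to 120 N. Pads are 22 mm wide; open, the fingers measure 114 mm over their backs; the gripper's body (76 mm by 85 mm) begins 54 mm behind the grasp point. The pads swing forward as they close: fully open they stand 13 mm farther back than shut.
Start: joints at [-1.442, 0.053, 1.613, -0, 1.476, -0.119], TCP at [0.153, -0.606, 0.231] pointing down, gripper open.
Joint ranges: [-3.01, 3.01], [-1.01, 2.22], [0.06, 2.58], [-1.02, 4.17], [0.09, 2.62], [-3.14, 3.14]. Speed limits (rad/s): [2.57, 2.57, 3.14, 3.14, 3.14, 3.14].

## Interface

Orientations are given as a unit quaternion [w, x, y, z].
In Python, from plant import manip, imaging gives the robot as it stands.
- The arm moves only by the shell command python3 -m pendant 'ROWS'. ROWS is JSON, a list that holds one entry, the list of rows, each a list of 7 numbers: the turn, a rotation vector about the world's x, y, z in units of pi rad (1.0 is pi rad), then the shift along the world's x, y, z in units of 250 mm (1.0 is 250 mm), then the opening, from 0 (shut) to 1 (fully open). In form: [[[ax, ay, az, tx, ty, tz, claw], ...]]. A call has 1 to 20 rows; each row shifts and turns the commanded pose from where the row before left it; what a row does not reach is not made up. A row lasts 1/8 s, in which the tool goes at most 62.5 mm and 10.7 degrees, less where a joint would pass 70% of its speed; a pose out of reach is approached as far as the arm can. A call with a number of a shift or a turn outside -1 to 1 is refused whole. A call with a gripper value outside its range is refused whole. The fingers move at their own pace and stop on an object; the grip force is fixed at half the most. Time passes only in rows, so rows that do not move let the fingers close. It gives the time, the measured TCP pose, the force and the opening at its end, in the units of the state.
- manip.state(): the state, without advancing time (a new reading comes with each control period).
- imaging.grab_frame(name): name is "side" or "top"; returns a dict with "frame" (420x560x3 uint8, blue, green, red), "mtx" (3x3 intrinsics, pixels), "world_to_cam" (4x4, takes a point from world to camera coordinates). Camera axes: x right, y down, z forward; pixel columns grow to the right and rows downward; lengths in m; the calibration is good to about 2 mm. A picture is of the moment at which its call begins. There is no depth.
- manip.job_done(): hands the job in, once; it reports no verdict.
The state is a dict: "time": time; "joint_pos": joint angles; "joint_vel": joint speeds; "joint_efforts": joint torques, N m; "tool_pos": TCP position; "tool_rot": TCP orientation; "contact_force": force on the tool from outside, world axes, zero at the start; "ft_torque": the same for the moment, N m; "gripper_width": opening from 0.0 (shut) to 1.0 (fully open).
Only numpy, scipy, OpenCV 4.12 (cv2) and the standard library are available. Lean on these libraries where they do the work, as an engineer would, in place of code of your own. Each camera call takes 0.05 s, during which the arm holds its last target. There are 200 camera calls.

## Working session

There is one attempt and no reset: what is moved stays moved. The work goes in short steps, Python scripts to look and compute and a shell command to move; the robot and the scene stay as the last step left them, time stands still between calls to the robot, and variables do not carry over. Pictures are saved under pics/ and viewed, about 8 in all and at most 12, crops included, and the job is handed in when it is done.

```bash
mkdir -p pics; ls
cat > h.py <<'E'
import numpy as np, cv2, json
from plant import manip, imaging
def grab(n, tag):
    f=imaging.grab_frame(n); cv2.imwrite(f'pics/{tag}.png', f['frame'])
    np.savez(f'pics/{tag}.npz', K=f['mtx'], T=f['world_to_cam']); return f
def cam(tag):
    d=np.load(f'pics/{tag}.npz'); return d['K'], d['T']
def proj(tag, P):
    K,T=cam(tag); P=np.atleast_2d(P); c=P@T[:3,:3].T+T[:3,3]; u=c@K.T; return u[:,:2]/u[:,2:]
def plane(tag, uv, z):
    K,T=cam(tag); R=T[:3,:3]; o=-R.T@T[:3,3]; uv=np.atleast_2d(uv)
    d=np.c_[uv,np.ones(len(uv))]@np.linalg.inv(K).T@R
    return o+d*((z-o[2])/d[:,2])[:,None]
def tri(t1,uv1,t2,uv2):
    P=[cam(t)[0]@cam(t)[1][:3] for t in (t1,t2)]
    X=cv2.triangulatePoints(P[0],P[1],np.array(uv1,float).reshape(-1,2).T,np.array(uv2,float).reshape(-1,2).T)
    return (X[:3]/X[3]).T
E
python3 - <<'E'
from h import *
np.set_printoptions(precision=4,suppress=True)
for n in('side','top'):
    grab(n,n+'0'); K,T=cam(n+'0'); print(n,K[0],-T[:3,:3].T@T[:3,3], T[2,:3])
a,b=[cv2.imread(f'pics/{n}0.png') for n in('side','top')]
s=manip.state(); print(s)
E
```

```text
pics
side [445.6699   0.     279.3609] [0.0278 0.6882 0.7403] [ 0.4315 -0.6761 -0.5972]
top [529.7353   0.     284.1504] [ 0.3592 -0.0501  1.4951] [ 0.0856  0.0137 -0.9962]
{'time': 0.1, 'joint_pos': array([-1.442 ,  0.0533,  1.6141, -0.    ,  1.476 , -0.119 ]), 'joint_vel': array([-0.0003, -0.0004, -0.0029,  0.0011,  0.0014,  0.0006]), 'joint_efforts': array([  0.0001, -39.4908, -37.1365,  -0.0001,   0.0039,  -0.    ]), 'tool_pos': array([ 0.1532, -0.6054,  0.2302]), 'tool_rot': array([-0.0006,  0.7891, -0.6143, -0.0007]), 'contact_force': array([ 0.0399, -0.2735,  0.7094]), 'ft_torque': array([ 0.0529,  0.0102, -0.0014]), 'gripper_width': 1.0021967680790909}
```

View pics/side0.png

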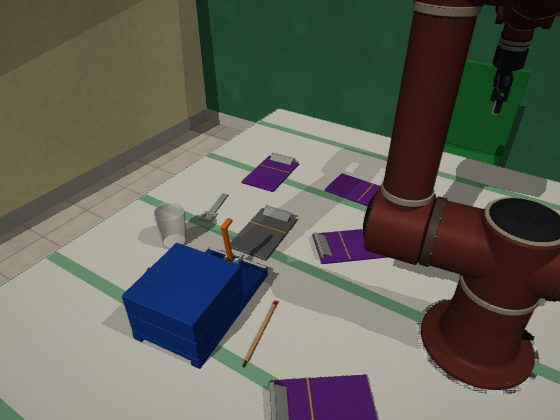

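View pics/top0.png

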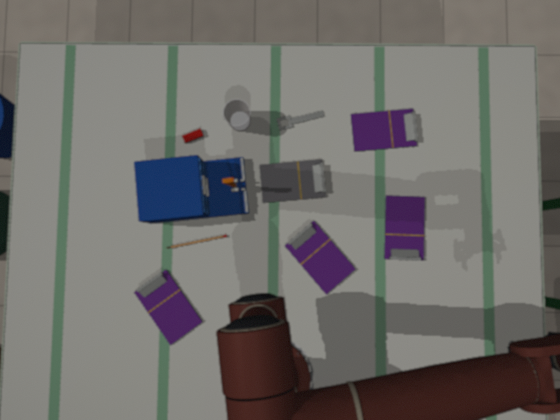

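The top view shows the unit at left, with its mouth at about (246,187). The board is at about (293,181) with its clip end to the right, the keeper is near (230,182), and purple look-alikes lie around. I'll enlarge both views.

Run:
```python
from h import *
a=cv2.imread('pics/top0.png')[95:245,130:340]; cv2.imwrite('pics/topc.png',cv2.resize(a,None,fx=3.8,fy=3.8,interpolation=cv2.INTER_CUBIC))
a=cv2.imread('pics/side0.png')[185:335,120:310]; cv2.imwrite('pics/sidec.png',cv2.resize(a,None,fx=4,fy=4,interpolation=cv2.INTER_CUBIC))
```

```text
(no output)
```

View pics/topc.png

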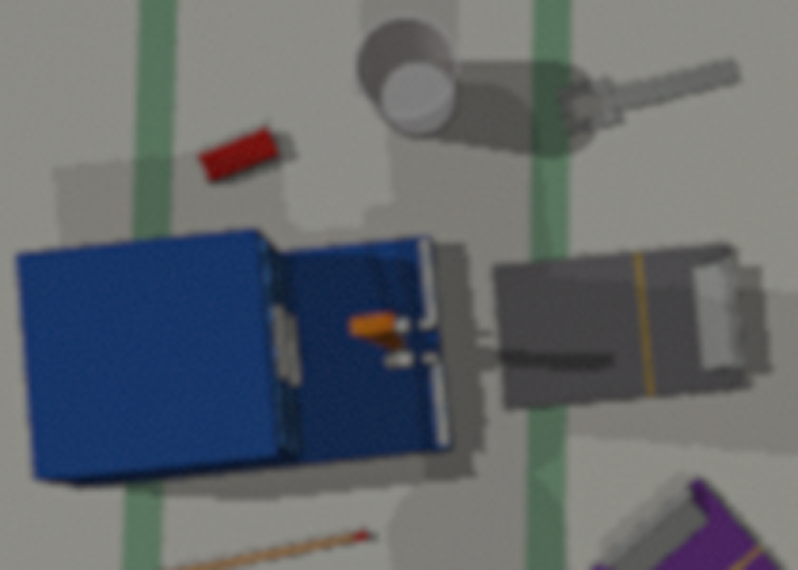

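View pics/sidec.png

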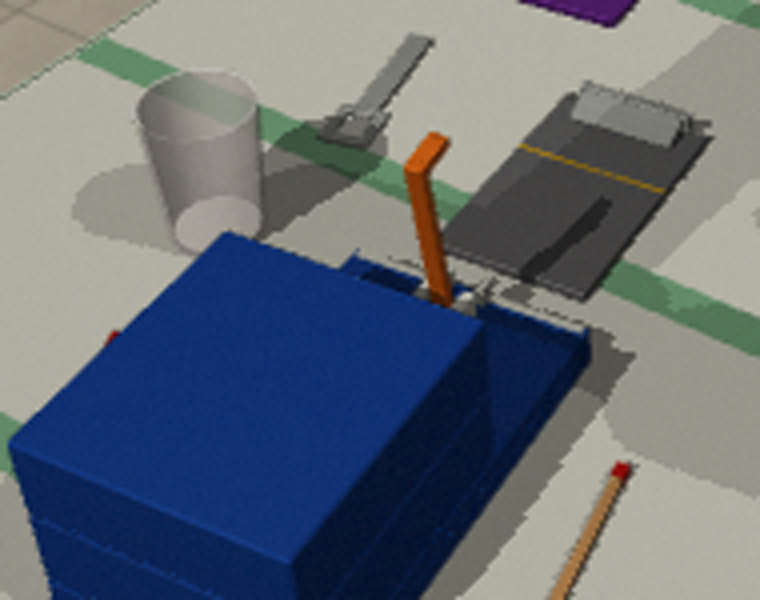

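The crops show these crop-pixel positions:
- **Tier front edge (top view):** (432,238) to (452,446).
- **Drawer top corners (top view):** (17,255), (258,230), (283,457), (38,480).
- **Board corners (top view):** (495,265), (507,409), (750,388), (735,243).
- **Yellow line:** (637,252) to (651,395) in the top view, (518,146) to (663,191) in the side view.

The keeper is near upright.

```bash
cat >> h.py <<'E'
def tc(p): return (np.array(p,float)+.5)/3.8-.5+[130,95]
def sc(p): return (np.array(p,float)+.5)/4-.5+[120,185]
E
python3 - <<'E'
from h import *
np.set_printoptions(precision=4,suppress=True)
f=plane('top0',tc([(432,238),(452,446)]),.026); print('front',f)
d=plane('top0',tc([(17,255),(258,230),(283,457),(38,480)]),.126); print('drawers',d)
b=plane('top0',tc([(495,265),(507,409),(750,388),(735,243)]),.008); print('board',b)
l=plane('top0',tc([(637,252),(651,395)]),.008); print('line',l, np.linalg.norm(l[0]-l[1]))
print('side line',plane('side0',sc([(518,146),(663,191)]),.008),'tri',tri('top0',tc([(637,252),(651,395)]),'side0',sc([(518,146),(663,191)])))
print('side front',plane('side0',sc([(583,298),(712,137)]),.008))
print('drawer tri',tri('top0',tc([(258,230),(283,457),(38,480)]),'side0',sc([(228,232),(483,324),(290,565)])) )
for n,p in (('front',f),('dr01',d[:2]),('dr32',d[[3,2]]),('drF',d[1:3]),('lead',b[:2]),('b side',b[[3,0]]),('b side2',b[[2,1]]),('rear',b[[3,2]])):
    v=p[1]-p[0]; print(n,np.degrees(np.arctan2(v[1],v[0])),np.linalg.norm(v))
E
```

```text
front [[0.6113 0.086  0.026 ]
 [0.4575 0.0687 0.026 ]]
drawers [[0.5799 0.3631 0.126 ]
 [0.5987 0.1969 0.126 ]
 [0.4422 0.1759 0.126 ]
 [0.4248 0.3432 0.126 ]]
board [[ 0.5944  0.0402  0.008 ]
 [ 0.4866  0.0297  0.008 ]
 [ 0.504  -0.1503  0.008 ]
 [ 0.6125 -0.1388  0.008 ]]
line [[ 0.6051 -0.0657  0.008 ]
 [ 0.4981 -0.077   0.008 ]] 0.10767891282214051
side line [[ 0.6042 -0.0643  0.008 ]
 [ 0.4972 -0.0765  0.008 ]] tri [[ 0.6053 -0.0657  0.0066]
 [ 0.4979 -0.0771  0.0073]]
side front [[ 0.4837  0.036   0.008 ]
 [ 0.4999 -0.1433  0.008 ]]
drawer tri [[0.5995 0.1976 0.1227]
 [0.4438 0.1777 0.1196]
 [0.4253 0.3452 0.1197]]
front -173.5826976611262 0.15479078559391732
dr01 -83.53788967805194 0.16723139661883293
dr32 -84.0728647252985 0.16820594223531582
drF -172.37467475519003 0.15796431121942928
lead -174.45231114265695 0.10832308665605041
b side 95.77690827140844 0.1798669687827037
b side2 95.49800221601443 0.18088868922359727
rear -173.91552195830974 0.10920432496467332
```

```bash
R='see literal rows'; python3 -m pendant '[[[0,0,0.038,0.136,0.142,0,0.5],[0,0,0.038,0.136,0.142,0,0.5],[0,0,0.038,0.136,0.142,0,0.5],[0,0,0.038,0.136,0.142,0,0.5],[0,0,0.038,0.136,0.142,0,0.5],[0,0,0.038,0.136,0.142,0,0.5],[0,0,0.038,0.136,0.142,0,0.5],[0,0,0.038,0.136,0.142,0,0.5],[0,0,0.038,0.136,0.142,0,0.5],[0,0,0.038,0.136,0.142,0,0.5],[0,0,0.038,0.136,0.142,0,0.5],[0,0,0.038,0.136,0.142,0,0.5],[0,0,0,0,0,0,0.5],[0,0,0,0,0,0,0.5]]]'
cat >> h.py <<'E'
O=np.array([.5335,.0772]); A=np.radians(96.4); ex=np.array([np.cos(A),np.sin(A)]); ey=np.array([-ex[1],ex[0]])
def u2w(x,y): return O+x*ex+y*ey
def w2u(p): d=np.array(p)[...,:2]-O; return np.stack([d@ex,d@ey],-1)
def st():
    from scipy.spatial.transform import Rotation as Ro
    s=manip.state(); q=s['tool_rot']; R=Ro.from_quat([q[1],q[2],q[3],q[0]]).as_matrix()
    print('t',round(s['time'],2),'tcp',s['tool_pos'].round(4),'unit',w2u(s['tool_pos']).round(4),'yaw',np.degrees(np.arctan2(R[1,0],R[0,0])).round(2),'z',R[:,2].round(3),'F',s['contact_force'].round(1),'w',round(float(s['gripper_width']),2),'j',s['joint_pos'].round(2))
def go(x,y,z):
    s=manip.state(); d=np.r_[u2w(x,y),z]-s['tool_pos']; print('shift units',(d/.25).round(3))
E
python3 - <<'E'
from h import *
st(); go(-.262,-.001,.004)
np.set_printoptions(precision=4,suppress=True)
# keeper in two views: back end of top, hook outer end
t=tri('top0',tc([(350,326),(397,324)]),'side0',sc([(408,168),(440,138)])); print('keeper',t,w2u(t))
E
```

```text
time: 1.85
tool_pos: [0.5609, -0.1799, 0.2307]
tool_rot: [-0.0, 0.999, 0.055, -0.001]
contact_force: [-0.1, -0.1, -0.1]
gripper_width: 0.501
t 1.85 tcp [ 0.5609 -0.1799  0.2307] unit [-0.2585  0.0014] yaw 6.27 z [-0.001  0.    -1.   ] F [-0.1 -0.1 -0.1] w 0.5 j [-0.44 -0.03  1.7  -0.    1.48 -0.55]
shift units [ 0.011 -0.013 -0.907]
keeper [[0.5298 0.1289 0.1502]
 [0.532  0.0976 0.1491]] [[ 0.0518 -0.0021]
 [ 0.0204 -0.0007]]
```

```bash
python3 -m pendant '[[[0,0,0.0003,0.004,-0.004,-0.17,0.5],[0,0,0.0003,0.004,-0.004,-0.17,0.5],[0,0,0,0.003,-0.005,-0.17,0.5],[0,0,0,0,0,-0.17,0.5],[0,0,0,0,0,-0.17,0.5],[0,0,0,0,0,-0.02,0.5],[0,0,0,0,0,-0.02,0.5],[0,0,0,0,0,-0.01,0.5],[0,0,0,0,0,-0.007,0.5],[0,0,0,0,0,0,0.5]]]'
python3 - <<'E'
from h import *
st(); go(-.236,-.0,.004)
a=grab('side','side1')['frame'][150:300,200:350]; b=grab('top','top1')['frame'][120:270,220:370]
cv2.imwrite('pics/c1.png',np.hstack([cv2.resize(i,(400,400),interpolation=cv2.INTER_CUBIC) for i in(a,b)]))
E
```

```text
time: 3.1
tool_pos: [0.5646, -0.1833, 0.0054]
tool_rot: [0.0, 0.998, 0.056, 0.001]
contact_force: [0.8, 0.5, -0.8]
gripper_width: 0.499
t 3.1 tcp [ 0.5646 -0.1833  0.0054] unit [-0.2623 -0.0018] yaw 6.39 z [ 0.001 -0.001 -1.   ] F [ 0.8  0.5 -0.8] w 0.5 j [-0.44  0.22  1.83 -0.    1.08 -0.55]
shift units [-0.019  0.104 -0.005]
```

View pics/c1.png

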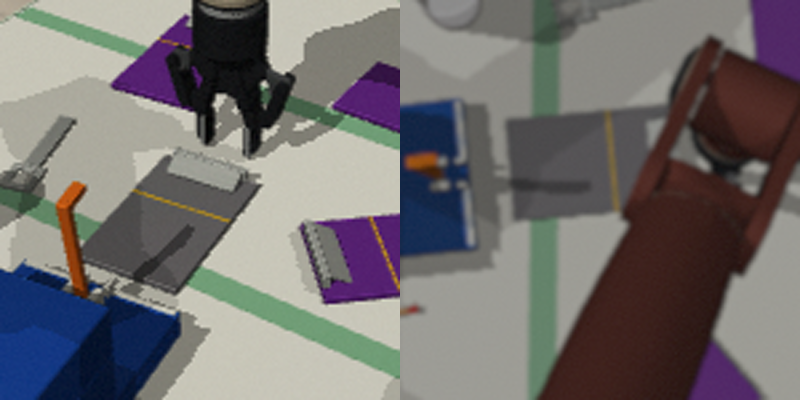

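```bash
python3 -m pendant '[[[0,0,0,-0.007,0.024,0,0.5],[0,0,0,-0.006,0.024,0,0.5],[0,0,0,-0.003,0.024,0,0.5],[0,0,0,-0.003,0.024,0,0.5],[0,0,0,-0.002,0.024,0,0.5],[0,0,0,-0.003,0.024,0,0.5],[0,0,0,-0.003,0.024,0,0.5],[0,0,0,-0.002,0.024,0,0.5],[0,0,0,-0.003,0.024,0,0.5],[0,0,0,-0.003,0.024,0,0.5],[0,0,0,-0.002,0.024,0,0.5],[0,0,0,-0.003,0.024,0,0.5],[0,0,0,-0.003,0.024,0,0.5],[0,0,0,-0.002,0.024,0,0.5],[0,0,0,-0.003,0.024,0,0.5],[0,0,0,0,0,0,0.5]]]'
python3 - <<'E'
from h import *
st(); go(-.105,-.0,.004)
a=grab('side','side2')['frame'][160:290,200:330]; b=grab('top','top2')['frame'][130:260,210:340]
cv2.imwrite('pics/c2.png',np.hstack([cv2.resize(i,(400,400),interpolation=cv2.INTER_CUBIC) for i in(a,b)]))
E
```

```text
time: 5.2
tool_pos: [0.5519, -0.0925, 0.0045]
tool_rot: [-0.0, 0.998, 0.056, -0.0]
contact_force: [0.4, -0.1, -0.3]
gripper_width: 0.499
t 5.2 tcp [ 0.5519 -0.0925  0.0045] unit [-0.1707  0.0006] yaw 6.42 z [-0.  0. -1.] F [ 0.4 -0.1 -0.3] w 0.5 j [-0.3   0.15  1.92  0.    1.07 -0.41]
shift units [-0.027  0.262 -0.002]
```

View pics/c2.png

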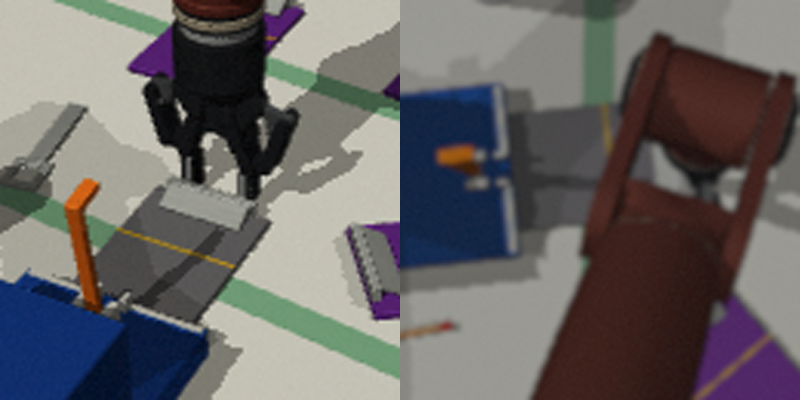

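The board's leading end is at the mouth, and the fingers are against the clip face. The line runs from (118,229) to (232,267) in the side crop.

Run:
```python
from h import *
k=400/130
p=(np.array([(118,229),(232,267)],float)+.5)/k-.5+[200,160]
w=plane('side2',p,.008); u=w2u(w); print(u, u.mean(0), np.degrees(np.arctan2(u[0,0]-u[1,0],u[0,1]-u[1,1])))
# front tier corners in side2 crop
w=plane('side2',(np.array([(22,275),(210,330)],float)+.5)/k-.5+[200,160],.026);print('front',w2u(w))
```

```text
[[-0.08805434 -0.05332244]
 [-0.08729388  0.05413786]] [-0.08767411  0.00040771] -179.5945467507664
front [[ 0.01298805 -0.07993841]
 [ 0.00256102  0.08092284]]
```

```bash
python3 -m pendant '[[[0,0,0,-0.003,0.024,0,0.5],[0,0,0,-0.002,0.024,0,0.5],[0,0,0,-0.003,0.024,0,0.5],[0,0,0,-0.003,0.024,0,0.5],[0,0,0,-0.003,0.024,0,0.5],[0,0,0,-0.002,0.024,0,0.5],[0,0,0,-0.003,0.024,0,0.5],[0,0,0,-0.003,0.024,0,0.5],[0,0,0,-0.002,0.024,0,0.5],[0,0,0,-0.003,0.024,0,0.5],[0,0,0,-0.003,0.024,0,0.5],[0,0,0,-0.002,0.024,0,0.5],[0,0,0,-0.003,0.024,0,0.5],[0,0,0,0,0,0,0.5]]]'
python3 - <<'E'
from h import *
st()
a=grab('side','side3')['frame'][180:280,210:310]; b=grab('top','top3')['frame'][140:240,210:310]
cv2.imwrite('pics/c3.png',np.hstack([cv2.resize(i,(400,400),interpolation=cv2.INTER_CUBIC) for i in(a,b)]))
E
```

```text
time: 7.05
tool_pos: [0.543, -0.0144, 0.0043]
tool_rot: [-0.0, 0.998, 0.056, -0.0]
contact_force: [-0.5, 0.0, -0.0]
gripper_width: 0.501
t 7.05 tcp [ 0.543  -0.0144  0.0043] unit [-0.0921  0.0008] yaw 6.42 z [-0.001  0.001 -1.   ] F [-0.5  0.  -0. ] w 0.5 j [-0.16  0.12  1.96  0.    1.07 -0.28]
```

View pics/c3.png

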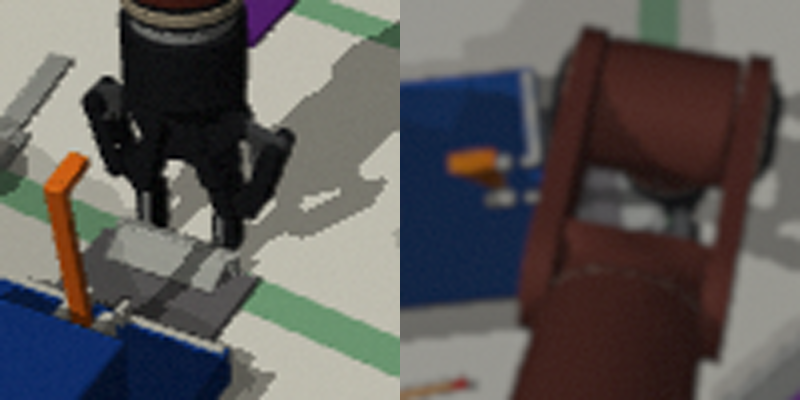

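The side view now has the line hidden by the tier, and the arm covers it in the top view. I'll back off so the top camera can see the line.

```bash
python3 -m pendant '[[[0,0,0,0.004,-0.04,0,0.5],[0,0,0,0.008,-0.08,0,0.5],[0,0,0,0.01,-0.1,0.05,0.5],[0,0,0,0.02,-0.15,0.15,0.5],[0,0,0,0.02,-0.15,0.15,0.5],[0,0,0,0.0,-0.15,0.15,0.5],[0,0,0,0.0,-0.15,0.15,0.5],[0,0,0,0,-0.15,0,0.5],[0,0,0,0,-0.15,0,0.5],[0,0,0,0,0,0,0.5]]]'
python3 - <<'E'
from h import *
st()
b=grab('top','top4')['frame'][140:240,200:320]
cv2.imwrite('pics/c4.png',cv2.resize(b,None,fx=6,fy=6,interpolation=cv2.INTER_CUBIC))
E
```

```text
time: 8.4
tool_pos: [0.5579, -0.2989, 0.1671]
tool_rot: [0.0, 0.999, 0.054, 0.0]
contact_force: [-0.7, 0.9, -0.1]
gripper_width: 0.504
t 8.4 tcp [ 0.5579 -0.2989  0.1671] unit [-0.3765  0.0177] yaw 6.14 z [ 0.    -0.001 -1.   ] F [-0.7  0.9 -0.1] w 0.5 j [-0.61  0.12  1.65 -0.    1.37 -0.72]
```

View pics/c4.png

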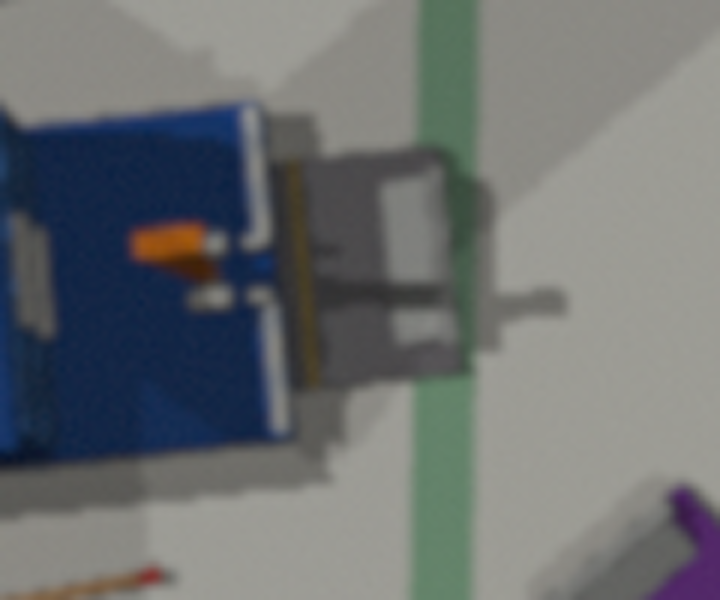

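The line is now visible from (295,165) to (313,382), just short of the tier's front edge at (262,105) to (290,435). The board sits square.

Run:
```python
from h import *
np.set_printoptions(precision=4,suppress=True)
c=lambda p:(np.array(p,float)+.5)/6-.5+[200,140]
f=w2u(plane('top4',c([(263,105),(291,435)]),.026)); l=w2u(plane('top4',c([(295,165),(313,382)]),.008)); r=w2u(plane('top4',c([(448,150),(470,372)]),.008))
print('front',f,f.mean(0));print('line',l,l.mean(0));print('rear',r,r.mean(0))
for n,zz in(('line@-.00',.008),):
    print(proj('top4',[[*u2w(0,0),.008],[*u2w(0,.055),.008],[*u2w(0,-.055),.008]])*6+2.5-np.array([1200,840]))
```

```text
front [[-0.0003 -0.0788]
 [ 0.0014  0.0766]] [ 0.0005 -0.0011]
line [[-0.0113 -0.052 ]
 [-0.01    0.0514]] [-0.0107 -0.0003]
rear [[-0.084  -0.0516]
 [-0.0838  0.0542]] [-0.0839  0.0013]
[[281.5575 276.0558]
 [292.6554 391.7492]
 [270.53   161.0959]]
```

```bash
python3 -m pendant '[[[0,0,0.0015,-0.006,0.144,0,0.5],[0,0,0,-0.006,0.144,0,0.5],[0,0,0,-0.006,0.144,0,0.5],[0,0,0,-0.006,0.144,0,0.5],[0,0,0,-0.006,0.144,0,0.5],[0,0,0,-0.006,0.144,0,0.5],[0,0,0,-0.006,0.144,0,0.5],[0,0,0,0,0,-0.13,0.5],[0,0,0,0,0,-0.13,0.5],[0,0,0,0,0,-0.13,0.5],[0,0,0,0,0,-0.13,0.5],[0,0,0,0,0,-0.12,0.5],[0,0,0,0,0,-0.01,0.5],[0,0,0,0,0,0,0.5]]]'
python3 - <<'E'
from h import *
st(); go(-.081,0,.0045)
E
```

```text
time: 10.2
tool_pos: [0.5487, -0.043, 0.0054]
tool_rot: [0.0, 0.998, 0.058, 0.0]
contact_force: [-0.1, 0.1, 0.8]
gripper_width: 0.5
t 10.2 tcp [ 0.5487 -0.043   0.0054] unit [-0.1212 -0.0017] yaw 6.68 z [ 0.001 -0.    -1.   ] F [-0.1  0.1  0.8] w 0.5 j [-0.21  0.13  1.94  0.    1.07 -0.33]
shift units [-0.025  0.159 -0.003]
```

```bash
python3 -m pendant '[[[0,0,-0.0015,-0.007,0.024,0,0.5],[0,0,0,-0.004,0.024,0,0.5],[0,0,0,-0.003,0.024,0,0.5],[0,0,0,-0.003,0.024,0,0.5],[0,0,0,-0.003,0.024,0,0.5],[0,0,0,-0.002,0.013,0,0.5],[0,0,0,-0.002,0.013,0,0.5],[0,0,0,-0.001,0.013,0,0.5],[0,0,0,0,0,0,0.5],[0,0,0,0,0,0,0.5]]]'
python3 - <<'E'
from h import *
st(); go(-.081,0,.0045)
E
```

```text
time: 11.45
tool_pos: [0.5419, -0.0033, 0.0044]
tool_rot: [-0.0, 0.998, 0.056, -0.0]
contact_force: [-0.4, -0.3, -0.0]
gripper_width: 0.5
t 11.45 tcp [ 0.5419 -0.0033  0.0044] unit [-0.0809  0.0006] yaw 6.38 z [-0.  0. -1.] F [-0.4 -0.3 -0. ] w 0.5 j [-0.14  0.11  1.96  0.    1.07 -0.26]
shift units [ 0.002 -0.     0.   ]
```

Now I'll back off as before and close the gripper on the way, then check.

```bash
python3 -m pendant '[[[0,0,0,0.004,-0.04,0,0.5],[0,0,0,0.008,-0.08,0,0.5],[0,0,0,0.01,-0.1,0.05,0.5],[0,0,0,0.02,-0.15,0.15,0.3],[0,0,0,0.02,-0.15,0.15,0],[0,0,0,0.0,-0.15,0.15,0],[0,0,0,0.0,-0.15,0.15,0],[0,0,0,0,-0.15,0,0],[0,0,0,0,-0.15,0,0],[0,0,0,0,0,0,0]]]'
python3 - <<'E'
from h import *
st()
b=grab('top','top5')['frame'][140:240,200:320]
cv2.imwrite('pics/c5.png',cv2.resize(b,None,fx=6,fy=6,interpolation=cv2.INTER_CUBIC))
E
```

```text
time: 12.7
tool_pos: [0.5567, -0.287, 0.1671]
tool_rot: [0.0, 0.999, 0.054, 0.0]
contact_force: [-0.1, 0.2, 0.1]
gripper_width: -0.005
t 12.7 tcp [ 0.5567 -0.287   0.1671] unit [-0.3645  0.0175] yaw 6.14 z [ 0.    -0.001 -1.   ] F [-0.1  0.2  0.1] w -0.01 j [-0.59  0.1   1.67 -0.    1.37 -0.7 ]
```

View pics/c5.png

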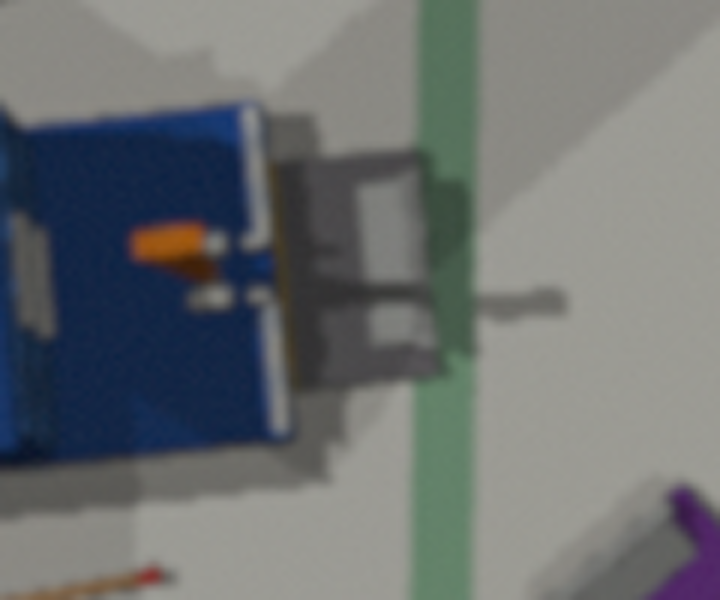

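The line has moved the same ~23 px as the rear edge and is now at the tier's front edge. Meanwhile I'll bring the closed fingers over behind the keeper, high up, and measure the line from the pixels.

```bash
python3 -m pendant '[[[0,0,0,0,0,0.15,0],[0,0,0,0,0,0.15,0],[0,0,0.0015,-0.013,0.178,0,0],[0,0,0,-0.013,0.178,0,0],[0,0,0,-0.013,0.178,0,0],[0,0,0,-0.013,0.178,0,0],[0,0,0,-0.013,0.178,0,0],[0,0,0,-0.013,0.178,0,0],[0,0,0,-0.013,0.178,0,0],[0,0,0,-0.013,0.178,0,0],[0,0,0,-0.013,0.178,0,0],[0,0,0,-0.013,0.178,0,0],[0,0,0,0,0,0,0],[0,0,0,0,0,0,0]]]'
python3 - <<'E'
from h import *
st(); go(.08,0,.118)
for t in('top4','top5'):
    f=cv2.imread(f'pics/{t}.png').astype(float)[:,:, :]
    for v in (170,174,192,196,200):
        r=f[v,235:265]; y=(r[:,1]+r[:,2])/2-r[:,0]; y[y<12]=0; print(t,v,(y@np.arange(235,265)/max(y.sum(),1)).round(2),y.max().round(),proj(t,[[*u2w(0,0),.008]]).round(1)[0], end=' | ')
    print()
E
```

```text
time: 14.5
tool_pos: [0.5246, 0.1616, 0.2418]
tool_rot: [0.0, 0.998, 0.059, -0.0]
contact_force: [0.3, 0.1, 0.2]
gripper_width: -0.002
t 14.5 tcp [0.5246 0.1616 0.2418] unit [ 0.0849 -0.0006] yaw 6.71 z [-0. -0. -1.] F [0.3 0.1 0.2] w -0.0 j [ 0.16 -0.14  1.78 -0.    1.5   0.05]
shift units [-0.    -0.02  -0.495]
top4 170 248.56 25.0 [246.5 185.6] | top4 174 249.0 23.0 [246.5 185.6] | top4 192 250.89 28.0 [246.5 185.6] | top4 196 251.06 24.0 [246.5 185.6] | top4 200 251.51 24.0 [246.5 185.6] | 
top5 170 245.0 18.0 [246.5 185.6] | top5 174 246.0 14.0 [246.5 185.6] | top5 192 248.0 12.0 [246.5 185.6] | top5 196 248.0 17.0 [246.5 185.6] | top5 200 248.0 18.0 [246.5 185.6] |
```

```bash
python3 -m pendant '[[[0,0,-0.0018,0,-0.01,-0.12,0],[0,0,0,0,-0.01,-0.12,0],[0,0,0,0,0,-0.12,0],[0,0,0,0,0,-0.09,0],[0,0,0,0,0,-0.045,0],[0,0,0,0,0,0,0],[0,0,0,0,0,0,0]]]'
python3 - <<'E'
from h import *
st(); go(.045,0,.118)
b=grab('side','side6')['frame'][160:290,170:310]
cv2.imwrite('pics/c6.png',cv2.resize(b,None,fx=4,fy=4,interpolation=cv2.INTER_CUBIC))
E
```

```text
time: 15.38
tool_pos: [0.5259, 0.1564, 0.1196]
tool_rot: [-0.0, 0.998, 0.055, 0.001]
contact_force: [-0.4, 0.2, 0.3]
gripper_width: 0.003
t 15.38 tcp [0.5259 0.1564 0.1196] unit [ 0.0796 -0.0013] yaw 6.3 z [ 0.002  0.    -1.   ] F [-0.4  0.2  0.3] w 0.0 j [ 0.15 -0.03  1.89 -0.    1.28  0.04]
shift units [ 0.01  -0.138 -0.006]
```

View pics/c6.png

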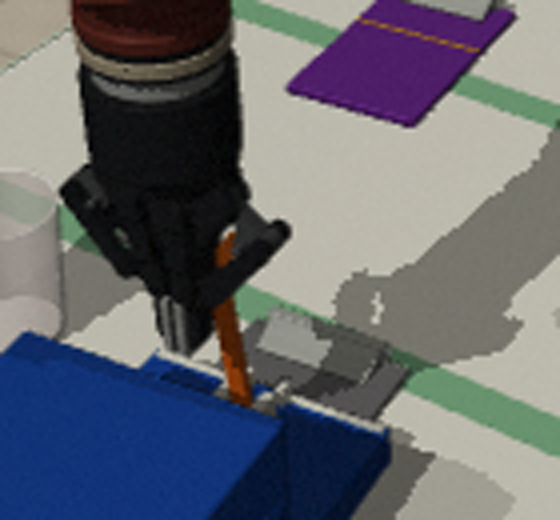

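The closed fingers stand behind the keeper, clear of it and of the drawers. Next I'll sweep it forward and down.

```bash
python3 -m pendant '[[[0,0,0,0.002,-0.028,-0.001,0],[0,0,0,0.002,-0.028,-0.001,0],[0,0,0,0.002,-0.028,-0.001,0],[0,0,0,0.002,-0.028,-0.001,0],[0,0,0,0.003,-0.028,-0.001,0],[0,0,0,0.0035,-0.031,-0.003,0],[0,0,0,0.0035,-0.031,-0.003,0],[0,0,0,0.0035,-0.031,-0.003,0],[0,0,0,0.0035,-0.031,-0.003,0],[0,0,0,0.0026,-0.023,-0.012,0],[0,0,0,0.0026,-0.023,-0.012,0],[0,0,0,0.0026,-0.023,-0.012,0],[0,0,0,0.0026,-0.023,-0.012,0],[0,0,0,0.0022,-0.02,-0.016,0],[0,0,0,0.0022,-0.02,-0.016,0],[0,0,0,0.0022,-0.02,-0.016,0],[0,0,0,0.0022,-0.02,-0.016,0],[0,0,0,0,0,0,0]]]'
python3 - <<'E'
from h import *
st(); go(-.046,0,.064); go(-.058,0,.037)
b=grab('side','side7')['frame'][160:290,200:340]
cv2.imwrite('pics/c7.png',cv2.resize(b,None,fx=4,fy=4,interpolation=cv2.INTER_CUBIC))
E
```

```text
time: 17.68
tool_pos: [0.5359, 0.0472, 0.0856]
tool_rot: [0.0, 0.998, 0.055, -0.0]
contact_force: [0.0, -0.5, 0.7]
gripper_width: 0.005
t 17.68 tcp [0.5359 0.0472 0.0856] unit [-0.03   0.001] yaw 6.3 z [-0.001 -0.    -1.   ] F [ 0.  -0.5  0.7] w 0.0 j [-0.05 -0.02  1.94 -0.    1.22 -0.16]
shift units [ 0.011 -0.063 -0.086]
shift units [ 0.016 -0.111 -0.194]
```

View pics/c7.png

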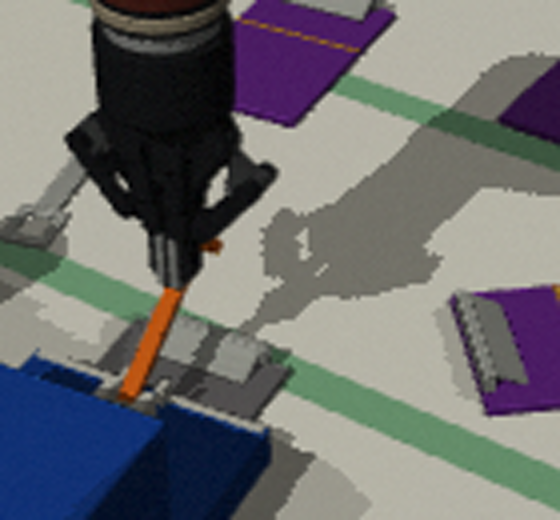

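The keeper is at roughly 0.6 rad with the fingers on its upper face. I'll go on down to the stop.

```bash
python3 -m pendant '[[[0,0,0,0.003,-0.016,-0.022,0],[0,0,0,0.003,-0.016,-0.022,0],[0,0,0,0.003,-0.016,-0.022,0],[0,0,0,0.002,-0.016,-0.022,0],[0,0,0,0.002,-0.016,-0.022,0],[0,0,0,0.002,-0.016,-0.022,0],[0,0,0,0.001,-0.01,-0.022,0],[0,0,0,0,-0.005,-0.022,0],[0,0,0,0,0,-0.014,0],[0,0,0,0,0,-0.004,0],[0,0,0,0,0,0,0]]]'
python3 - <<'E'
from h import *
st()
E
```

```text
time: 19.1
tool_pos: [0.5402, 0.0198, 0.0379]
tool_rot: [0.0, 0.998, 0.055, -0.0]
contact_force: [-2.6, -1.3, 4.8]
gripper_width: -0.002
t 19.1 tcp [0.5402 0.0198 0.0379] unit [-0.0578 -0.0002] yaw 6.34 z [-0. -0. -1.] F [-2.6 -1.3  4.8] w -0.0 j [-0.1   0.06  1.95 -0.    1.13 -0.21]
```

```bash
python3 -m pendant '[[[0,0,0,0,0,-0.004,0],[0,0,0,0,0,-0.004,0],[0,0,0,0,0,0,0]]]'
python3 - <<'E'
from h import *
st()
E
```

```text
time: 19.48
tool_pos: [0.5404, 0.0198, 0.0376]
tool_rot: [0.0, 0.998, 0.055, -0.0]
contact_force: [-7.0, -0.3, 12.4]
gripper_width: -0.002
t 19.48 tcp [0.5404 0.0198 0.0376] unit [-0.0578 -0.0004] yaw 6.35 z [-0.001 -0.    -1.   ] F [-7.  -0.3 12.4] w -0.0 j [-0.1   0.06  1.95 -0.    1.13 -0.21]
```

The keeper is hard against its stop: z is 37.6 mm and the force rises with no travel. Next I'll lift straight up, move clear and look.

```bash
python3 -m pendant '[[[0,0,0,0,0,0.02,0],[0,0,0,0,0,0.1,0],[0,0,0,0,0,0.15,0],[0,0,0,0,0,0.15,0],[0,0,0,0,0,0.15,0],[0,0,0,0,-0.17,0,0],[0,0,0,0,-0.17,0,0],[0,0,0,0,-0.17,0,0],[0,0,0,0,-0.17,0,0],[0,0,0,0,-0.17,0,0],[0,0,0,0,-0.17,0,0],[0,0,0,0,-0.17,0,0],[0,0,0,0,-0.17,0,0],[0,0,0,0,0,0,0]]]'
python3 - <<'E'
from h import *
st()
a=grab('side','side8')['frame'][185:285,200:300]; b=grab('top','top8')['frame'][140:240,200:300]
cv2.imwrite('pics/c8.png',np.hstack([cv2.resize(i,(400,400),interpolation=cv2.INTER_CUBIC) for i in(a,b)]))
for n in('side','top'):
    d=cv2.absdiff(cv2.imread(f'pics/{n}0.png'),cv2.imread(f'pics/{n}8.png')).max(2); 
    for nm,P in dict(cup=(.7,.08)).items(): pass
t0,t8=[cv2.imread(f'pics/top{i}.png').astype(int) for i in (0,8)]
# bystander colour centroids: eraser red, pencil, opener region
for nm,(r0,r1,c0,c1) in dict(eraser=(120,150,175,212),pencil=(228,256,160,235),cup=(92,135,218,254),opener=(105,135,278,330)).items():
    A,B=t0[r0:r1,c0:c1],t8[r0:r1,c0:c1]; print(nm,np.abs(A-B).mean().round(2),cv2.phaseCorrelate(A.mean(2),B.mean(2)))
E
```

```text
time: 21.22
tool_pos: [0.5398, -0.3226, 0.1775]
tool_rot: [0.0, 0.999, 0.054, 0.0]
contact_force: [0.5, 0.6, 0.5]
gripper_width: 0.0
t 21.23 tcp [ 0.5398 -0.3226  0.1775] unit [-0.398   0.0383] yaw 6.14 z [ 0. -0. -1.] F [0.5 0.6 0.5] w 0.0 j [-0.66  0.1   1.66 -0.    1.39 -0.76]
eraser 11.22 ((-0.11655183013428072, -0.07710384207265264), 0.9733541679074358)
pencil 9.53 ((0.5640872076354597, -0.04038097780440353), 0.7308386000699213)
cup 14.64 ((0.005807870090155376, 0.33617787803801136), 0.8758644917880133)
opener 5.48 ((0.010920065580329208, -0.20834864186516988), 0.9869320759627856)
```

View pics/c8.png

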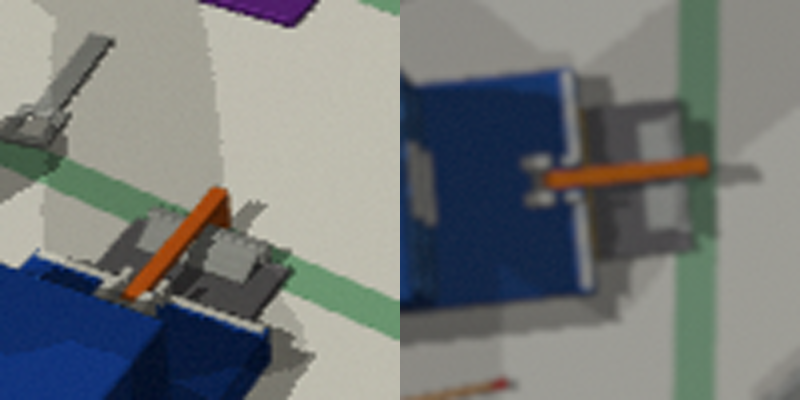

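The keeper lies level between the cheeks, with its hook behind the clip (tip at (220,190) in the side half, (708,166) in the top half). I'll do one numeric check of the tip, then hand in.

Run:
```python
from h import *
t=tri('top8',[[(307.5+.5)/4-.5+200,(165+.5)/4-.5+140]],'side8',[[(220)/4-.5+200,(189.5)/4-.5+185]]); print(t,w2u(t))
a,b=[cv2.imread(f'pics/top{i}.png').astype(float)[175:205,255:285].mean(2) for i in (5,8)]; 
a,b=[cv2.imread(f'pics/top{i}.png')[190:208,245:280].astype(float).mean(2) for i in (5,8)]; print('board shift px since top5',cv2.phaseCorrelate(a,b))
manip.job_done(); st()
```

```text
[[ 0.54472541 -0.0079629   0.03552378]] [[-0.08588345 -0.00166243]]
board shift px since top5 ((0.13806842917155393, 0.04875050211879994), 1.1576093839130488)
the job is handed in; nothing more can be done
the job is handed in; nothing more can be done
```

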